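Check a frame for squareness by its two diagonals

ROBOT

A 6-joint arm with a two-finger parallel gripper is mounted at the origin on a cart in front of the work surface, level with it; the furniture and walls round the work are solid. World frame = base frame: x ahead of the robot, y to its left, z up, the work surface at z = 0. Lengths are in m, angles in rad, forces in N, time in s.
With the tool pointing down it reaches from about 0.3 to 0.875 m from the base axis. Payload 6.4 kg.
Tool frame: the origin (TCP) lies midway between the tips of the shut fingers; the grasp point (between the pads) lies 19 mm behind it; z points along the fingers, y is the line along which they close (so a half turn about z gives the same grasp; the last joint's range is limited). The gripper opens to 85 mm and grips with 20 to 120 N. Pads are 22 mm wide; open, the fingers measure 114 mm over their backs; the gripper's body (76 mm by 85 mm) begins 54 mm behind the grasp point. The pads swing forward as they close: fully open they stand 13 mm farther back than shut.
Start: joints at [-1.415, 0.181, 1.607, -0, 1.354, -0.206], TCP at [0.204, -0.538, 0.231] pointing down, gripper open.
Joint ranges: [-2.99, 2.99], [-0.89, 2.07], [0.3, 2.58], [-1.14, 4.28], [0, 2.63], [-3.12, 3.12]. Speed limits (rad/s): [2.57, 2.57, 3.01, 3.14, 3.14, 3.14].

INTERFACE

Orientations are given as a unit quaternion [w, x, y, z].
In Python, from bench import ctrl gives the robot as it stands. The module is installed in compiled form; this text tells all that it offers.
- The arm moves only by the tool move_arm, never from a script. Its argument "plan" is one flat list of numbers, 6 for each row, row after row: the shift along the world's x, y, z in units of 50 mm (1.0 is 50 mm), then the turn, a rotation vector about the world's x, y, z in rad. A call has 1 to 10 rows; each row is the pose to reach, as a shift and turn from the pose commanded when the call began; what a row does not reach only later rows make up. A row lasts 1/8 s, in which the tool goes at most 62.5 mm and 10.7 degrees, less where a joint would pass 70% of its speed; a pose out of reach is approached as far as the arm can. A call with a gripper value outside its range is refused whole. "grip" is the finger opening in mm, from 0 to 85.4, set as the call begins (left out, the last holds). The fingers move at their own pace and stop on an object; the grip force is fixed at half the most. Time passes only in rows, so rows that repeat a pose let the fingers close. It gives the time, the measured TCP pose, the force, the opening and the grip force at its end, in the units of the state.
- ctrl.get_obs(): the state, without advancing time (a new reading comes with each control period).
- ctrl.camera(name): name is "scene" or "top" or "wrist"; returns a dict with "pixels" (480x640x3 uint8, red, green, blue), "fx", "fy", "cx", "cy" (pixels), "origin" and "attitude" of the camera in the world. Camera axes: x right, y down, z forward; pixel columns grow to the right and rows downward; lengths in m; the calibration is good to about 2 mm. A picture is of the moment at which its call begins. There is no depth.
- ctrl.hand_in(): hands the job in; it is judged then, once.
The state is a dict: "time_s": time; "q": joint angles; "dq": joint speeds; "joint_efforts": joint torques, N m; "eef_pos": TCP position; "eef_rot": TCP orientation; "wrist_force": force on the tool from outside, world axes, zero at the start; "torque": the same for the moment, N m; "opening": opening from 0.0 (shut) to 1.0 (fully open); "grasp_force": force on a finger pad.
Only numpy, scipy, OpenCV 4.12 (cv2) and the standard library are available. Lean on these libraries where they do the work, as an engineer would, in place of code of your own. Each camera call takes 0.05 s, during which the arm holds its last target. There are 200 camera calls.

TASK

Check the aluminium frame for squareness with the slide rule: hook the rule's eye over the near-left pin and gently draw the slide out until the foot is snug against the inside of the far-right pin, then push it back and measure from the near-right to the far-left pin in the same way. Then leave the rule lying snug, in the same way, on the longer of the two diagonals (on either, if they agree within 3 mm), so that the next person sees which way the frame is racked. Leave the dish, the loupe and the tape roll where they are.

Things in the scene. Friction and masses are not known exactly. Their poses are not given: they have to be found in the camera images.
- stencil_frame: Bare aluminium frame fixed on the bench, 220 mm (x) by 180 mm (y), open inside. Near and far rails run along y, 30 mm wide, tops at 28 mm; two side bars, tops at 15 mm, join them. A 10 mm steel pin stands on each corner, tops at 42 mm. Origin on the bench, midway between the rails; x points away from the robot, y left, z up (yaw up to 0.25 rad). More than 25 N on it is too rough.
- near_left (a point): Axis of the frame's near-left pin (10 mm across, 14 mm tall) at the rail top, 28 mm above the bench: x = -95, y = +75 mm in the frame. The far-right pin is at x = +95, y = -75 + s mm in the frame, where s is the frame's racking: unknown, -12 to +12 mm, other each time, the same for both far pins. The racking is stiff: normal handling does not change it. Axes as the frame's.
- near_right (a point): Axis of the frame's near-right pin (10 mm across, 14 mm tall) at the rail top, 28 mm above the bench: x = -95, y = -75 mm in the frame. The far-left pin is at x = +95, y = +75 + s mm. Axes as the frame's.
- rule_eye (a point): Eye end of the slide rule, a flat steel rule, 220 g, lying thumb bar up on the drain tray (6 mm high). The eye is a rectangular opening, 28 mm along the rule and 26 mm across, walls 5 mm thick, 10 mm high. This point, level with the underside, is where a pin's centre lies when it touches the eye's outer end wall; the opening runs from 5 mm behind it to 23 mm ahead. x runs along the rule from eye to foot, z up.
- rule_foot (a point): Foot of the rule's slide: a flat steel plate, 36 mm wide across the rule, 6 mm thick, 11 mm high, down to the underside. This point, level with the underside, is where a pin's centre lies when it touches the foot's outer face (5 mm ahead of the face). It lies 200 mm + the slide's value ahead of the eye point, so a snug reading is pin centre to pin centre. Axes as the eye's.
- rule_grip (a point): Grip point in the black thumb bar on the slide: bar 40 mm long along the rule, 12 mm wide across it, top 53.5 mm and this point 38 mm above the rule's underside, bare from 17 mm up; the metal below is 20 mm wide. It lies 80 mm behind the foot point, 120 mm + the slide's value ahead of the eye point. The whole rule can be carried by it. Axes as the eye's.
- rule_slide (a joint): How far the rule's slide is drawn out, m: 0 closed to 0.065 fully out. It moves stiffly, at about 3 N, and stays where it is left; pushing the thumb bar back while the eye is on a pin closes it again. At the start 0 to 12 mm out.
- petri_dish: Covered clear dish, 60 mm across, 15 mm high, loose; leave it. Origin under its centre.
- loupe: Loupe with black top, 34 mm across, 42 mm high, loose; leave it. Origin under its centre.
- tape_roll: Roll of tape lying flat, 69 mm across, 19 mm high, loose; leave it. Origin under its centre.

How it is judged:
By the outcome, as a careful person would: the job done as asked, in the order asked, and still so for the second after the job is handed in, with the robot touching nothing.
It also fails if it takes over 67 s, if anything falls off the work surface, if the arm or the gripper's body presses on something with over 40 N, if the wrist force passes 120 N, or if a joint passes its speed limit or range.

## Working session

There is one attempt and no reset: what is moved stays moved. The work goes in short steps, Python scripts to look and compute and a tool call to move; the robot and the scene stay as the last step left them, time stands still between calls to the robot, and variables do not carry over. Pictures are saved under pics/ and viewed, at most 10 in all, crops included, and the job is handed in when it is done.

Besides the shell and the picture viewer there is one more tool, called after "Request:" by a JSON object that holds its "api" and its "payload". move_arm: Moves the arm, as the interface text tells. Its arguments: {"type":"object","properties":{"plan":{"type":"array"},"grip":{"type":"number"}},"required":["plan"]}

```bash
mkdir -p pics; cat > h.py <<'E'
import numpy as np, cv2
from bench import ctrl
from scipy.spatial.transform import Rotation as R
def rot(a):
    a=np.array(a,float)
    return a if a.shape==(3,3) else R.from_quat(a[[1,2,3,0]]).as_matrix()
def ray(c,uv,z):
    d=rot(c["attitude"])@np.array([(uv[0]-c["cx"])/c["fx"],(uv[1]-c["cy"])/c["fy"],1.])
    o=np.array(c["origin"]);return o+d*(z-o[2])/d[2]
def proj(c,p):
    q=rot(c["attitude"]).T@(np.array(p)-np.array(c["origin"]))
    return np.array([c["fx"]*q[0]/q[2]+c["cx"],c["fy"]*q[1]/q[2]+c["cy"]])
def snap(name,fn):
    c=ctrl.camera(name);cv2.imwrite(f"pics/{fn}.png",c["pixels"][:,:,::-1]);return c
E
python3 - <<'E'
from h import *
for n in("top","scene"):
    c=snap(n,n+"0");print(n,c["fx"],c["cx"],c["cy"],c["origin"],c["attitude"])
o=ctrl.get_obs();print(o)
E
```

```text
top 619.6169656248883 319.79443272970855 245.9888921974486 [4.65891155e-01 1.01323439e-03 1.44900445e+00] [-0.02136637  0.71388729 -0.6995281   0.02385075]
scene 474.52973565147835 326.8936619627771 250.2165419209778 [ 1.0909766  -0.34795734  0.98968125] [-0.25370789  0.84595279  0.44769221 -0.13988519]
{'time_s': 0.1, 'q': array([-1.41530393e+00,  1.81485928e-01,  1.60792250e+00, -2.57082780e-05,
        1.35378987e+00, -2.06297708e-01]), 'dq': array([ 0.00233383, -0.00187799, -0.00151232,  0.00248181, -0.00194204,
        0.00100908]), 'joint_efforts': array([ 1.87502096e-04, -4.45881736e+01, -3.52235448e+01, -3.98145121e-04,
        4.14764727e-03,  7.84291725e-07]), 'eef_pos': array([ 0.20345096, -0.53726516,  0.23045645]), 'eef_rot': array([-8.02878767e-04,  9.83682241e-01,  1.79912767e-01,  7.84515468e-06]), 'wrist_force': array([-0.71049682,  0.4494386 , -0.16284105]), 'torque': array([ 0.02742962, -0.00901519, -0.02684139]), 'grasp_force': 0.0, 'opening': 1.0022744852009169}
```

View pics/top0.png

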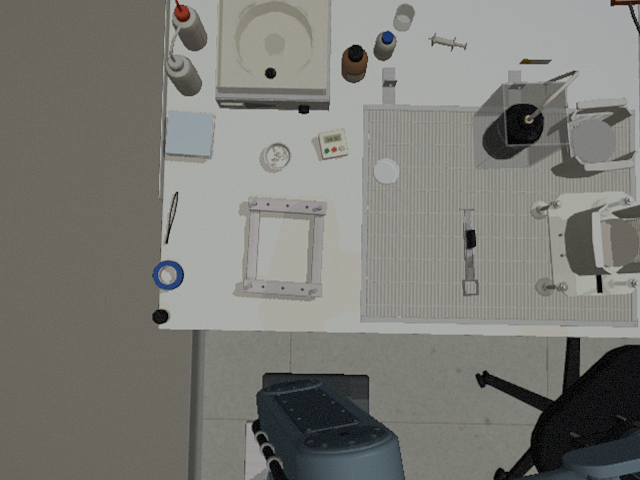

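View pics/scene0.png

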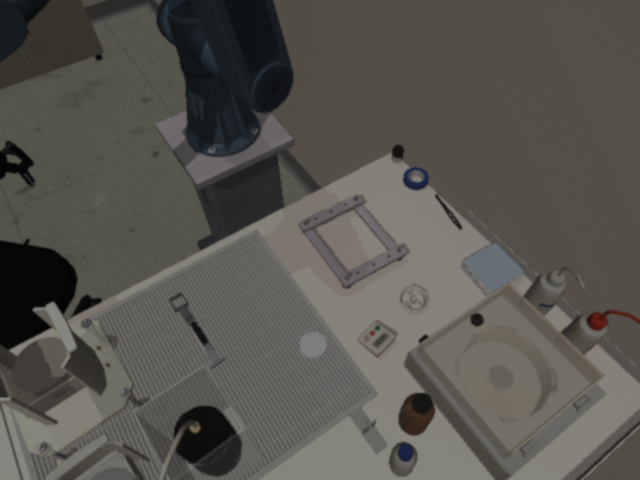

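The top view shows the frame at about (285,247). The rule lies on the tray with its eye at (471,288), bar at (471,239) and foot at (468,210). I'll zoom in on both.

```bash
python3 - <<'E'
from h import *
c=ctrl.camera("top");p=c["pixels"][:,:,::-1]
a=cv2.resize(p[190:305,235:335],None,fx=5,fy=5,interpolation=cv2.INTER_CUBIC)
b=cv2.resize(p[190:305,445:500],None,fx=5,fy=5,interpolation=cv2.INTER_CUBIC)
cv2.imwrite("pics/z1.png",np.hstack([a,b]))
for uv in [(285,247),(471,239),(471,288),(468,210)]: print(uv,ray(c,uv,.02))
g=p[190:305,445:500].max(2); m=(g<50).astype(np.uint8)
print(cv2.minAreaRect(cv2.findNonZero(m)))
E
```

```text
(285, 247) [0.5534744  0.07723449 0.02      ]
(471, 239) [ 0.58082613 -0.35273429  0.02      ]
(471, 288) [ 0.4676358  -0.35325298  0.02      ]
(468, 210) [ 0.64821436 -0.34545326  0.02      ]
((25.700002670288086, 48.900001525878906), (17.854778289794922, 8.885866165161133), 85.2363510131836)
```

View pics/z1.png

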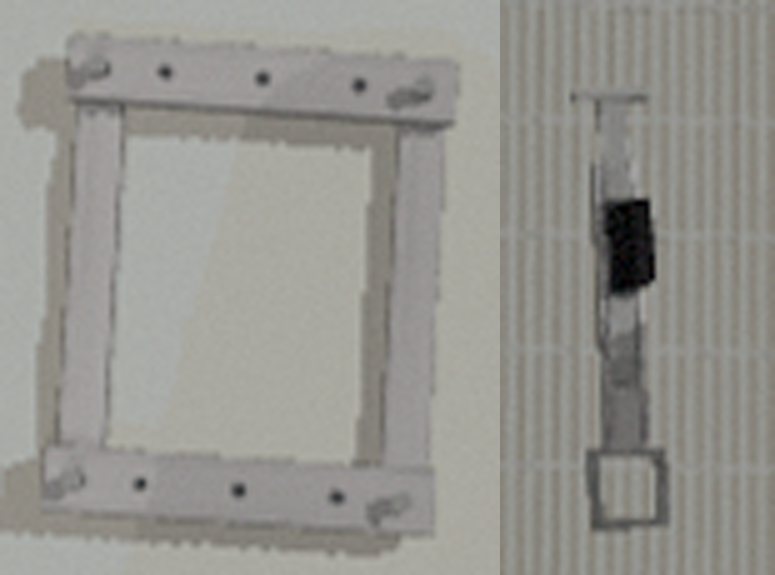

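Request:
{"api": "move_arm", "payload": {"plan": [6,11,2.6,0,0,-0.36,6,11,2.6,0,0,-0.36,6,11,2.6,0,0,-0.36,6,11,2.6,0,0,-0.36,6,11,2.6,0,0,-0.36,6,11,2.6,0,0,-0.36,6,11,2.6,0,0,-0.36,6,11,2.6,0,0,-0.36,6,11,2.6,0,0,-0.36,6,11,2.6,0,0,-0.36]}}

```text
time_s: 1.4
eef_pos: [0.4971, 0.0015, 0.3587]
eef_rot: [0.0, 1.0, 0.001, 0.0]
wrist_force: [0.8, -1.4, 0.5]
opening: 0.998
grasp_force: 0.0
```

```bash
python3 - <<'E'
from h import *
c=snap("wrist","w1");o=ctrl.get_obs()
print(c["fx"],c["cx"],c["cy"],c["origin"],rot(c["attitude"]),o["eef_pos"],o["eef_rot"],o["time_s"],o["dq"])
print([proj(c,p) for p in([.45,.15,.035],[.45,0,.035],[.65,.15,.035],[.65,0,.035])])
E
```

```text
355.36424233337254 316.4030384908374 237.01981993979652 [0.58040028 0.00107478 0.50103461] [[ 1.87838272e-03 -9.45466003e-01 -3.25715379e-01]
 [-9.99998113e-01 -1.61483374e-03 -1.07949699e-03]
 [ 4.94651521e-04  3.25716792e-01 -9.45467253e-01]] [0.4996503  0.00768061 0.36034162] [-0.00198354  0.99998926  0.00354002  0.00223918] 1.45 [-0.09644843 -0.04265481  0.06027156 -0.025324   -0.00873347 -0.18486288]
[array([206.46738685, 215.86664531]), array([316.8438907, 216.051916 ]), array([189.64543205,  51.72929164]), array([317.23202261,  52.00702983])]
```

View pics/w1.png

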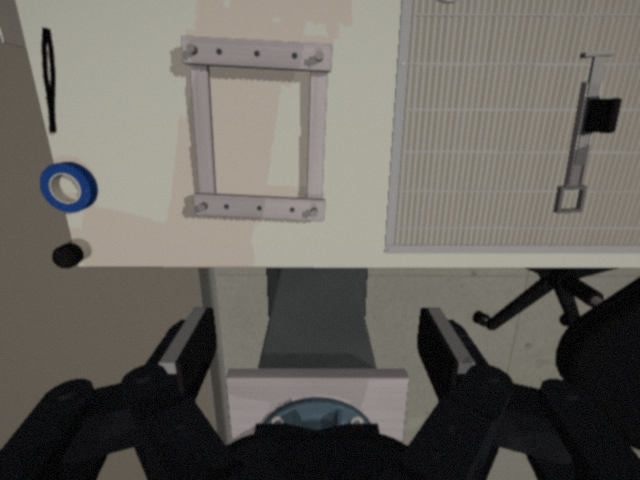

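Request:
{"api": "move_arm", "payload": {"plan": [0.6,1.4,-2.6,0,0,0,0.6,1.4,-2.6,0,0,0,0.6,1.4,-2.6,0,0,0,0.6,1.4,-2.6,0,0,0,0.6,1.4,-2.6,0,0,0]}}

```text
time_s: 2.08
eef_pos: [0.5272, 0.0689, 0.2295]
eef_rot: [0.0, 1.0, 0.001, 0.001]
wrist_force: [-0.1, -0.3, 1.3]
opening: 1.0
grasp_force: 0.0
```

```bash
python3 - <<'E'
from h import *
c=snap("wrist","w2");o=ctrl.get_obs()
import pickle;pickle.dump(c,open("w2.pkl","wb"))
print(c["origin"],o["eef_pos"],o["eef_rot"],o["time_s"])
p=c["pixels"][:,:,::-1]
pts=[ray(c,(u,v),.028) for u,v in((0,0),(640,480))];print(pts)
cv2.imwrite("pics/w2b.png",cv2.resize(p[0:330,140:540],(800,660))[:600])
E
```

```text
[0.61025408 0.06850865 0.37198675] [0.52744059 0.06872239 0.23000805] [2.37845907e-04 9.99998913e-01 6.05373527e-04 1.32304158e-03] 2.125
[array([0.70045282, 0.33180284, 0.028     ]), array([ 0.1490844 , -0.36545414,  0.028     ])]
```

View pics/w2b.png

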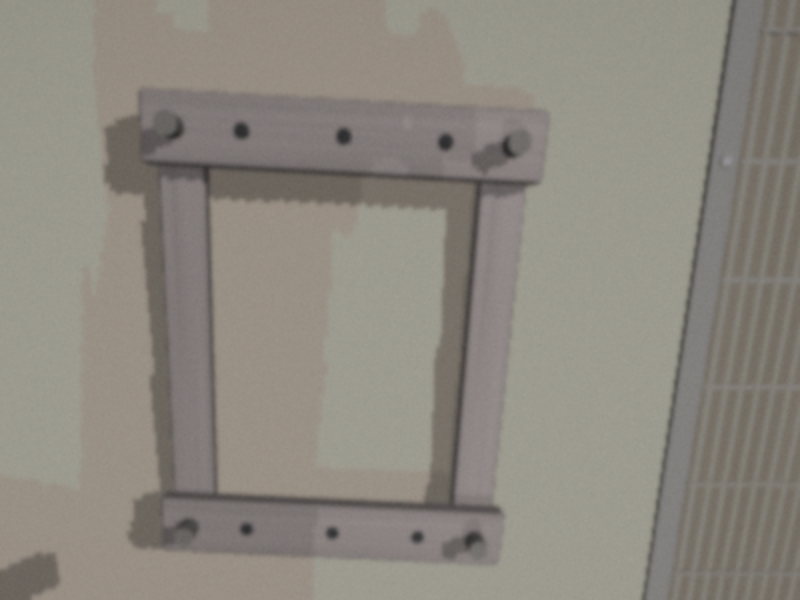

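The wrist view shows pin tops at about (171,124), (518,142), (188,530) and (478,540), plus three dark holes in each rail, all in 2x crop coordinates. I'll get the geometry from the holes and pins.

```bash
python3 - <<'E'
from h import *
import pickle;c=pickle.load(open("w2.pkl","rb"));g=cv2.GaussianBlur(cv2.cvtColor(c["pixels"],cv2.COLOR_RGB2GRAY),(3,3),0).astype(float)
def hole(u,v):
    u,v=u/2+140-.25,v/2-.25;u0,v0=int(round(u)),int(round(v));w=g[v0-6:v0+7,u0-6:u0+7];d=np.clip(np.median(w)-15-w,0,None)
    yy,xx=np.mgrid[-6:7,-6:7];return (u0+(d*xx).sum()/d.sum(),v0+(d*yy).sum()/d.sum())
H={}
for n,l in(("near",[(246,529),(332,533),(418,538)]),("far",[(241,130),(344,136),(445,142)])):
    P=np.array([ray(c,hole(*q),.028) for q in l])[:,:2];H[n]=P;d=P[0]-P[2];print(n,P.round(4).tolist(),"yaw",np.arctan2(-d[0],d[1]),np.linalg.norm(d))
for n,q in dict(FL=(171,124),FR=(518,142),NL=(188,530),NR=(478,540)).items():
    print(n,ray(c,(q[0]/2+140-.25,q[1]/2-.25),.042).round(4))
for s in ("near","far"):
    P=H[s];d=P[0]-P[2];y=d/np.linalg.norm(d);x=np.array([y[1],-y[0]]);print(s,"x",x)
y=(H["near"][0]-H["near"][2]);y/=np.linalg.norm(y);x=np.array([y[1],-y[0]])
D=H["far"].mean(0)-H["near"].mean(0);print("far-near in frame",D@x,D@y)
cv2.imwrite("pics/pins.png",np.hstack([cv2.resize(c["pixels"][int(v/2)-15:int(v/2)+15,int(u/2)+125:int(u/2)+155,::-1],(200,200),interpolation=cv2.INTER_CUBIC) for u,v in[(171,124),(518,142),(188,530),(478,540)]]))
E
```

```text
near [[0.462, 0.1244], [0.4598, 0.0793], [0.4575, 0.0345]] yaw -0.04968199127815334 0.09003307262193487
far [[0.6518, 0.1177], [0.6496, 0.0728], [0.6474, 0.0279]] yaw -0.04885639347615359 0.08995131091850797
FL [0.6525 0.1449 0.042 ]
FR [ 0.6459 -0.0013  0.042 ]
NL [0.4674 0.1514 0.042 ]
NR [0.462  0.0048 0.042 ]
near x [ 0.9987661  -0.04966156]
far x [ 0.99880676 -0.04883696]
far-near in frame 0.18988936679411786 0.0028059230954222223
```

View pics/pins.png

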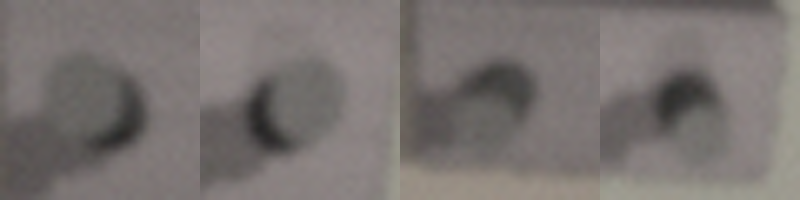

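```bash
python3 - <<'E'
from h import *
import pickle;c=pickle.load(open("w2.pkl","rb"))
y=np.array([.0493,.9988]);x=np.array([.9988,-.0493]);n=np.array([.4598,.0794])
P={}
for k,q in dict(FL=(222.45,59.7),FR=(400.2,70.25),NL=(231.75,268),NR=(379.3,275.25)).items():
    p=ray(c,np.array(q)-.5,.042)[:2];P[k]=p;print(k,p.round(4),((p-n)@x).round(4),((p-n)@y).round(4))
print(np.linalg.norm(P["FR"]-P["NL"]),np.linalg.norm(P["FL"]-P["NR"]))
E
```

```text
FL [0.6544 0.1475] 0.191 0.0776
FR [ 0.6466 -0.0021] 0.1906 -0.0722
NL [0.4643 0.1542] 0.0008 0.0749
NR [0.4565 0.0045] 0.0004 -0.075
0.24008867273188758 0.24420587504632343
```

Request:
{"api": "move_arm", "payload": {"plan": [0.6,-8.4,0,0,0,0,0.6,-8.4,0,0,0,0,0.6,-8.4,0,0,0,0,0.6,-8.4,0,0,0,0,0.6,-8.4,0,0,0,0,0.6,-8.4,0,0,0,0,0.6,-8.4,0,0,0,0,0.6,-8.4,0,0,0,0,0.6,-8.4,0,0,0,0,0.6,-8.4,0,0,0,0]}}

```text
time_s: 3.38
eef_pos: [0.5568, -0.3496, 0.2291]
eef_rot: [0.0, 1.0, 0.001, 0.0]
wrist_force: [-0.0, -0.4, 0.8]
opening: 1.001
grasp_force: 0.0
```

```bash
python3 - <<'E'
from h import *
c=snap("wrist","w3");o=ctrl.get_obs()
import pickle;pickle.dump(c,open("w3.pkl","wb"))
print(c["origin"],o["eef_pos"],o["eef_rot"],o["time_s"])
p=c["pixels"][:,:,::-1]
cv2.imwrite("pics/w3b.png",cv2.resize(p[20:420,220:420],(300*2-200,800))[:, :] if 0 else cv2.rotate(cv2.resize(p[20:380,220:420],None,fx=2.2,fy=2.2,interpolation=cv2.INTER_CUBIC),cv2.ROTATE_90_CLOCKWISE))
m=(p[20:300,200:440].max(2)<45).astype(np.uint8)
n,l,st,ce=cv2.connectedComponentsWithStats(m)
for i in range(1,n):
    if st[i,4]>60: print(st[i],ce[i]+[200,20],cv2.minAreaRect(cv2.findNonZero((l==i).astype(np.uint8))))
E
```

```text
[ 0.63999519 -0.34990431  0.37148876] [ 0.55684167 -0.34943023  0.22896027] [1.64646481e-04 9.99998710e-01 1.57481992e-03 2.68149189e-04] 3.425
[109 138  14  49 567] [315.47442681 181.69312169] ((115.49655151367188, 161.94139099121094), (48.09334182739258, 12.155458450317383), 86.633544921875)
```

View pics/w3b.png

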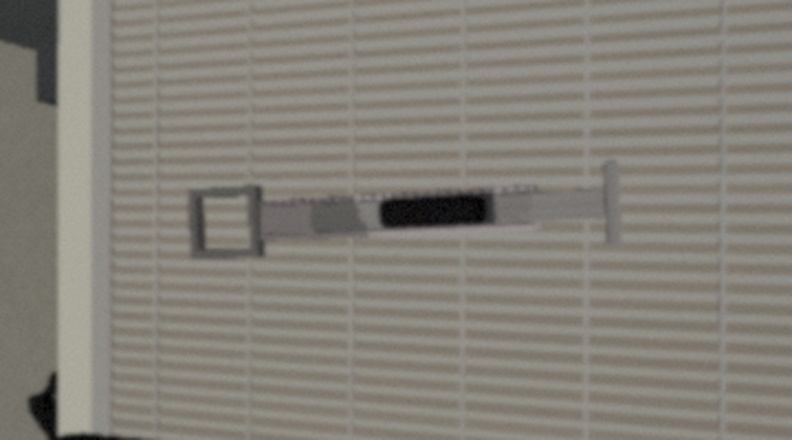

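The wrist view shows the rule lying cleanly on the tray. In the rotated crop the eye's outer edge is at X=190, Y=223, the foot's outer face at X=620, Y=203, and the bar at (433,211).

```bash
python3 - <<'E'
from h import *
import pickle;c=pickle.load(open("w3.pkl","rb"))
f=lambda X,Y:(220+Y/2.2-.3,20+(791-X)/2.2-.3)
foot=ray(c,f(620,203),.017)[:2];eo=ray(c,f(190,222.5),.016)[:2]
bar=ray(c,(315.5,181.7),.0595)[:2];b2=ray(c,f(382,212),.0595)[:2];b3=ray(c,f(488,209),.0595)[:2]
d=foot-eo;L=np.linalg.norm(d);d/=L
print("foot",foot,"eyeouter",eo,"yaw",np.arctan2(d[1],d[0]),"slide",L+.005-.010-.2)
E=eo+d*.010
print("eye pt",E,"bar",bar,b2,b3,np.linalg.norm(b3-b2),"grip from foot",foot+d*.005-d*.08, "along/lat of bar",(bar-E)@d)
E
```

```text
foot [ 0.65520806 -0.34596188] eyeouter [ 0.45162685 -0.35559992] yaw 0.047307157441058484 slide -0.0011907713730877623
eye pt [ 0.46161566 -0.35512702] bar [ 0.58420493 -0.34945328] [ 0.56258175 -0.35000295] [ 0.60520562 -0.34872305] 0.04264308208519049 grip from foot [ 0.58029197 -0.34950859] along/lat of bar 0.12272042711917253
```

Request:
{"api": "move_arm", "payload": {"plan": [0.5,0,-3.4,0,0,0.045,0.5,0,-3.4,0,0,0.045,0.5,0,-3.4,0,0,0.045,0.5,0,-3.8,0,0,0.045,0.5,0,-4.04,0,0,0.045,0.5,0,-4.04,0,0,0.045,0.5,0,-4.04,0,0,0.045], "grip": 45}}

```text
time_s: 4.3
eef_pos: [0.5827, -0.3516, 0.0286]
eef_rot: [0.001, 1.0, 0.023, 0.001]
wrist_force: [-0.1, -0.4, -0.1]
opening: 0.527
grasp_force: 0.0
```

Request:
{"api": "move_arm", "payload": {"plan": [0,0,0,0,0,0,0,0,0,0,0,0,0,0,0,0,0,0,0,0,0,0,0,0,0,0,0,0,0,0], "grip": 0}}

```text
time_s: 4.92
eef_pos: [0.5821, -0.3511, 0.0275]
eef_rot: [0.001, 1.0, 0.023, 0.001]
wrist_force: [-1.2, 0.3, 6.7]
opening: 0.128
grasp_force: 59.5
```

Request:
{"api": "move_arm", "payload": {"plan": [0,0,0.6,0,0,0,0,0,1.8,0,0,0,-0.67,8.65,1.8,0,0,-0.754,-0.67,8.65,1.8,0,0,-0.754,-0.67,8.65,1.8,0,0,-0.754,-0.67,8.65,1.8,0,0,-0.754,-0.67,8.65,1.8,0,0,-0.754,-0.67,8.65,1.8,0,0,-0.754,-0.67,8.65,1.8,0,0,-0.754,-0.67,8.65,1.8,0,0,-0.754]}}

```text
time_s: 6.18
eef_pos: [0.5464, 0.0862, 0.1156]
eef_rot: [-0.0, 0.939, -0.343, -0.001]
wrist_force: [0.1, -0.4, -2.0]
opening: 0.129
grasp_force: 59.3
```

Request:
{"api": "move_arm", "payload": {"plan": [0,0,0,0,0,0,0,0,0,0,0,0,0,0,0,0,0,0]}}

```text
time_s: 6.55
eef_pos: [0.5483, 0.0806, 0.1162]
eef_rot: [0.0, 0.938, -0.347, -0.0]
wrist_force: [0.2, 0.3, -2.2]
opening: 0.133
grasp_force: 59.3
```

```bash
python3 - <<'E'
from h import *
import pickle
o=ctrl.get_obs();print(o["eef_pos"],o["eef_rot"],o["time_s"],o["wrist_force"])
a=snap("wrist","w4");b=snap("scene","s4");t=snap("top","t4");pickle.dump((a,b,t),open("4.pkl","wb"))
P=a["pixels"][60:480,140:500,::-1]
c=b["pixels"][160:310,270:430,::-1];e=t["pixels"][185:315,230:350,::-1]
rs=lambda i,w,h:cv2.resize(i,(w,h),interpolation=cv2.INTER_CUBIC)
cv2.imwrite("pics/m4.png",np.hstack([rs(P,400,467),rs(np.vstack([rs(c,400,375)]),400,375)[:, :] if 0 else rs(c,400,467)]))
E
```

```text
[0.54829734 0.08055612 0.11617031] [ 6.68475164e-05  9.37749859e-01 -3.47311383e-01 -3.42770748e-05] 6.55 [ 0.22049817  0.25453169 -2.22997616]
```

View pics/m4.png

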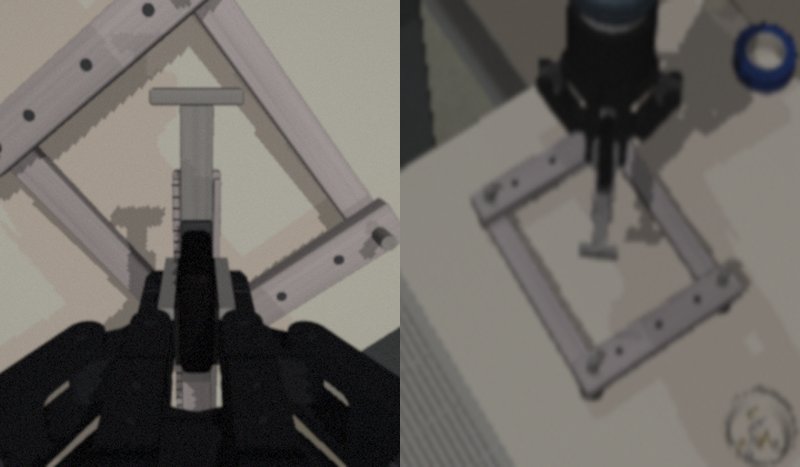

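The rule hangs straight in the grip, with the foot centred at u≈317. I'll lower the eye over the near-left pin.

Request:
{"api": "move_arm", "payload": {"plan": [0,0.02,-0.9,0,0,0,0,0.02,-1.0,0,0,0,0,0.02,-1.1,0,0,0,0,0.02,-1.2,0,0,0,0,0.02,-1.28,0,0,0,0,0.02,-1.28,0,0,0]}}

```text
time_s: 7.45
eef_pos: [0.5482, 0.083, 0.0524]
eef_rot: [0.0, 0.938, -0.346, 0.0]
wrist_force: [-1.0, -0.8, -2.7]
opening: 0.129
grasp_force: 59.3
```

```bash
python3 - <<'E'
from h import *
o=ctrl.get_obs();print(o["eef_pos"],o["time_s"],o["wrist_force"],o["torque"])
rs=lambda i,w,h:cv2.resize(i,(w,h),interpolation=cv2.INTER_CUBIC)
b=snap("scene","s5")["pixels"][160:310,270:430,::-1];t=snap("top","t5")["pixels"][190:305,235:335,::-1]
cv2.imwrite("pics/m5.png",np.hstack([rs(t,400,467),rs(b,400,467)]))
E
```

```text
[0.54815384 0.08296577 0.05243298] 7.45 [-1.03288605 -0.80377073 -2.7479564 ] [-0.01734469 -0.09165091 -0.05690687]
```

View pics/m5.png

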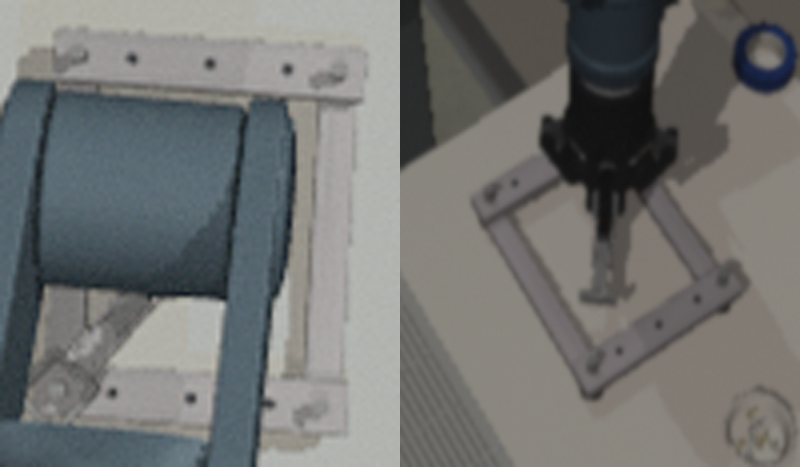

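The top view shows the eye sitting over the near-left pin at (60,388), with the pin mid-opening. I'll draw the slide out.

Request:
{"api": "move_arm", "payload": {"plan": [0.091,-0.078,0.02,0,0,0,0.182,-0.156,0.02,0,0,0,0.273,-0.234,0.02,0,0,0,0.365,-0.312,0.02,0,0,0,0.456,-0.39,0.02,0,0,0,0.547,-0.468,0.02,0,0,0,0.608,-0.52,0.02,0,0,0,0.608,-0.52,0.02,0,0,0]}}

```text
time_s: 8.55
eef_pos: [0.579, 0.0565, 0.0534]
eef_rot: [0.0, 0.938, -0.346, 0.0]
wrist_force: [0.2, 0.7, -1.5]
opening: 0.128
grasp_force: 59.4
```

Request:
{"api": "move_arm", "payload": {"plan": [0.03,-0.026,0,0,0,0,0.03,-0.026,0,0,0,0]}}

```text
time_s: 8.8
eef_pos: [0.58, 0.0556, 0.0532]
eef_rot: [0.0, 0.938, -0.346, 0.0]
wrist_force: [-1.4, 2.8, -1.3]
opening: 0.132
grasp_force: 59.4
```

Request:
{"api": "move_arm", "payload": {"plan": [0.015,-0.013,-0.01,0,0,0,0.03,-0.026,-0.02,0,0,0,0.03,-0.026,-0.03,0,0,0]}}

```text
time_s: 9.18
eef_pos: [0.5815, 0.0543, 0.0518]
eef_rot: [0.0, 0.938, -0.346, 0.0]
wrist_force: [-1.7, 1.6, -1.4]
opening: 0.126
grasp_force: 59.6
```

Request:
{"api": "move_arm", "payload": {"plan": [0.015,-0.013,0,0,0,0,0.015,-0.013,0,0,0,0]}}

```text
time_s: 9.43
eef_pos: [0.5823, 0.0536, 0.0518]
eef_rot: [0.0, 0.938, -0.346, 0.0]
wrist_force: [-3.6, 2.3, -1.5]
opening: 0.128
grasp_force: 59.5
```

Request:
{"api": "move_arm", "payload": {"plan": [0.015,-0.013,0,0,0,0,0.015,-0.013,0,0,0,0]}}

```text
time_s: 9.68
eef_pos: [0.5831, 0.053, 0.0518]
eef_rot: [0.0, 0.938, -0.346, 0.0]
wrist_force: [-2.2, 1.0, -1.9]
opening: 0.132
grasp_force: 59.5
```

Request:
{"api": "move_arm", "payload": {"plan": [0.015,-0.013,0,0,0,0,0.015,-0.013,0,0,0,0]}}

```text
time_s: 9.93
eef_pos: [0.5838, 0.0523, 0.0518]
eef_rot: [-0.0, 0.938, -0.346, 0.0]
wrist_force: [-2.4, 1.6, -1.7]
opening: 0.128
grasp_force: 59.5
```

Request:
{"api": "move_arm", "payload": {"plan": [0.015,-0.013,0,0,0,0,0.015,-0.013,0,0,0,0]}}

```text
time_s: 10.18
eef_pos: [0.5846, 0.0517, 0.0518]
eef_rot: [0.0, 0.938, -0.346, 0.0]
wrist_force: [-2.3, 1.5, -1.4]
opening: 0.133
grasp_force: 59.5
```

Request:
{"api": "move_arm", "payload": {"plan": [0.015,-0.013,0,0,0,0,0.015,-0.013,0,0,0,0]}}

```text
time_s: 10.42
eef_pos: [0.5853, 0.051, 0.0518]
eef_rot: [0.0, 0.938, -0.346, 0.0]
wrist_force: [-1.8, 2.6, -1.5]
opening: 0.131
grasp_force: 59.5
```

Request:
{"api": "move_arm", "payload": {"plan": [0.015,-0.013,0,0,0,0,0.015,-0.013,0,0,0,0]}}

```text
time_s: 10.68
eef_pos: [0.5861, 0.0504, 0.0518]
eef_rot: [0.0, 0.938, -0.346, 0.0]
wrist_force: [-1.9, 2.5, -1.5]
opening: 0.126
grasp_force: 59.5
```

Request:
{"api": "move_arm", "payload": {"plan": [0.015,-0.013,0,0,0,0,0.015,-0.013,0,0,0,0]}}

```text
time_s: 10.92
eef_pos: [0.5868, 0.0498, 0.0518]
eef_rot: [-0.0, 0.938, -0.346, 0.0]
wrist_force: [-2.3, 2.2, -1.3]
opening: 0.132
grasp_force: 59.5
```

Request:
{"api": "move_arm", "payload": {"plan": [0.008,-0.0065,0,0,0,0,0.015,-0.013,0,0,0,0]}}

```text
time_s: 11.18
eef_pos: [0.5868, 0.0497, 0.0516]
eef_rot: [-0.0, 0.938, -0.346, -0.001]
wrist_force: [-4.4, 4.6, -0.1]
opening: 0.129
grasp_force: 59.7
```

Request:
{"api": "move_arm", "payload": {"plan": [0.008,-0.0065,0,0,0,0,0.015,-0.013,0,0,0,0]}}

```text
time_s: 11.42
eef_pos: [0.5868, 0.0496, 0.0514]
eef_rot: [-0.0, 0.938, -0.346, -0.002]
wrist_force: [-6.1, 7.4, 1.3]
opening: 0.129
grasp_force: 59.9
```

Request:
{"api": "move_arm", "payload": {"plan": [-0.008,0.0065,-0.015,0,0,0,-0.008,0.0065,-0.03,0,0,0,-0.008,0.0065,-0.03,0,0,0]}}

```text
time_s: 11.8
eef_pos: [0.5868, 0.0496, 0.05]
eef_rot: [-0.0, 0.938, -0.346, -0.001]
wrist_force: [-4.7, 5.5, 0.5]
opening: 0.129
grasp_force: 59.9
```

```bash
python3 - <<'E'
from h import *
import pickle
o=ctrl.get_obs();print(o["eef_pos"],o["eef_rot"],o["time_s"],o["wrist_force"])
a=snap("wrist","w6");pickle.dump(a,open("w6.pkl","wb"))
# foot & FR pin expected pixels
print(proj(a,[.6463,-.0021,.042]),proj(a,[.6463,-.0021,.028]),a["origin"])
E
```

```text
[0.58680809 0.04962285 0.04999186] [-9.88299417e-05  9.38191365e-01 -3.46114945e-01 -1.18209728e-03] 11.8 [-4.67151371  5.48988277  0.52131029]
[315.69759443 127.73290667] [315.72761423 126.54364307] [ 0.65029759 -0.00570614  0.19211944]
```

Request:
{"api": "move_arm", "payload": {"plan": [-0.091,0.078,0.03,0,0,0,-0.182,0.156,0.05,0,0,0,-0.273,0.234,0.05,0,0,0,-0.365,0.312,0.05,0,0,0,-0.456,0.39,0.05,0,0,0,-0.547,0.468,0.05,0,0,0,-0.638,0.546,0.05,0,0,0,-0.729,0.624,0.05,0,0,0,-0.78,0.668,0.05,0,0,0,-0.82,0.703,0.05,0,0,0]}}

```text
time_s: 13.1
eef_pos: [0.5467, 0.0842, 0.0528]
eef_rot: [-0.0, 0.938, -0.346, 0.0]
wrist_force: [1.7, -1.9, -2.0]
opening: 0.13
grasp_force: 59.5
```

Request:
{"api": "move_arm", "payload": {"plan": [0,0,0,0,0,0]}}

```text
time_s: 13.22
eef_pos: [0.5465, 0.0843, 0.0527]
eef_rot: [-0.0, 0.938, -0.346, -0.0]
wrist_force: [1.0, -1.0, -1.4]
opening: 0.127
grasp_force: 59.5
```

Request:
{"api": "move_arm", "payload": {"plan": [-0.015,0.013,0,0,0,0,-0.03,0.026,0,0,0,0,-0.045,0.039,0,0,0,0,-0.045,0.039,0,0,0,0]}}

```text
time_s: 13.72
eef_pos: [0.5445, 0.086, 0.0528]
eef_rot: [-0.0, 0.938, -0.346, -0.0]
wrist_force: [1.7, -2.1, -2.0]
opening: 0.129
grasp_force: 59.5
```

Request:
{"api": "move_arm", "payload": {"plan": [-0.01,0.0087,0,0,0,0,-0.01,0.0087,0,0,0,0]}}

```text
time_s: 13.98
eef_pos: [0.5441, 0.0864, 0.0528]
eef_rot: [0.0, 0.938, -0.346, -0.0]
wrist_force: [1.3, -2.0, -1.3]
opening: 0.133
grasp_force: 59.5
```

Request:
{"api": "move_arm", "payload": {"plan": [0.04,-0.034,0,0,0,0,0.04,-0.034,0.5,0,0,0,0.04,-0.034,1.0,0,0,0,0.09,-0.3,1.0,0,0,1.334,0.09,-0.3,1.0,0,0,1.334,0.09,-0.3,1.0,0,0,1.334,0.09,-0.3,1.0,0,0,1.334,0.09,-0.3,1.0,0,0,1.334,0.09,-0.3,1.0,0,0,1.334,0.09,-0.3,1.0,0,0,1.334]}}

```text
time_s: 15.22
eef_pos: [0.5476, 0.0717, 0.1021]
eef_rot: [-0.001, 0.954, 0.301, -0.001]
wrist_force: [-0.1, 0.1, -2.8]
opening: 0.135
grasp_force: 59.4
```

Request:
{"api": "move_arm", "payload": {"plan": [0.02,0,0,0,0,0.01,0.02,0,0,0,0,0.01]}}

```text
time_s: 15.48
eef_pos: [0.5493, 0.0715, 0.1025]
eef_rot: [-0.0, 0.954, 0.301, -0.0]
wrist_force: [-0.1, 0.7, -2.8]
opening: 0.132
grasp_force: 59.4
```

```bash
python3 - <<'E'
from h import *
o=ctrl.get_obs();print(o["eef_pos"],o["eef_rot"],o["time_s"],o["wrist_force"])
q=o["eef_rot"];print("yaw",2*np.arctan2(q[2],q[1]))
a=snap("wrist","w7");t=snap("top","t7")
# lateral check: foot mid column
g=cv2.cvtColor(a["pixels"],cv2.COLOR_RGB2GRAY)
yaw=2*np.arctan2(q[2],q[1]);d=np.array([np.cos(yaw),np.sin(yaw)])
print(np.array(o["eef_pos"][:2])-d*.123+d*.009)
E
```

```text
[0.54925493 0.0715361  0.10247297] [-2.95922848e-04  9.53551668e-01  3.01229089e-01 -4.05718799e-04] 15.475 [-0.06573075  0.6801127  -2.75666902]
yaw 0.6119627807225458
[0.45594342 0.00604593]
```

Request:
{"api": "move_arm", "payload": {"plan": [0,0,-0.55,0,0,0.015,0,0,-0.65,0,0,0.015,0,0,-0.75,0,0,0.015,0,0,-0.85,0,0,0.015,0,0,-0.99,0,0,0.015,0,0,-0.99,0,0,0.015,0,0,-0.99,0,0,0.015]}}

```text
time_s: 16.45
eef_pos: [0.5497, 0.0714, 0.0534]
eef_rot: [0.0, 0.951, 0.31, 0.0]
wrist_force: [0.2, -0.7, -2.7]
opening: 0.131
grasp_force: 59.2
```

```bash
python3 - <<'E'
from h import *
o=ctrl.get_obs();print(o["eef_pos"],o["eef_rot"],o["time_s"],o["wrist_force"],o["torque"])
q=o["eef_rot"];print("yaw",2*np.arctan2(q[2],q[1]))
rs=lambda i,w,h:cv2.resize(i,(w,h),interpolation=cv2.INTER_CUBIC)
snap("scene","s8");snap("top","t8");snap("wrist","w8")
E
```

```text
[0.54970243 0.07135946 0.05340808] [3.66278034e-05 9.50761291e-01 3.09924117e-01 9.08026167e-05] 16.45 [ 0.18839283 -0.74756421 -2.74453249] [ 0.05830338 -0.06203541  0.00613045]
yaw 0.6302264403740382
```

Request:
{"api": "move_arm", "payload": {"plan": [0.097,0.071,0,0,0,0,0.194,0.141,0,0,0,0,0.291,0.212,0,0,0,0,0.388,0.283,0,0,0,0,0.485,0.353,0,0,0,0,0.582,0.424,0,0,0,0,0.678,0.495,0,0,0,0,0.71,0.518,0,0,0,0,0.742,0.541,-0.02,0,0,0,0.742,0.541,-0.03,0,0,0]}}

```text
time_s: 17.85
eef_pos: [0.5868, 0.0985, 0.0518]
eef_rot: [-0.0, 0.951, 0.31, 0.0]
wrist_force: [-2.1, -1.0, -1.2]
opening: 0.132
grasp_force: 59.5
```

Request:
{"api": "move_arm", "payload": {"plan": [0.008,0.006,0,0,0,0,0.016,0.012,0,0,0,0]}}

```text
time_s: 18.1
eef_pos: [0.5873, 0.0989, 0.0517]
eef_rot: [-0.0, 0.951, 0.31, -0.0]
wrist_force: [-3.2, -1.9, -1.6]
opening: 0.131
grasp_force: 59.5
```

Request:
{"api": "move_arm", "payload": {"plan": [0.008,0.006,0,0,0,0,0.016,0.012,0,0,0,0]}}

```text
time_s: 18.35
eef_pos: [0.5883, 0.0996, 0.0518]
eef_rot: [-0.0, 0.951, 0.31, -0.0]
wrist_force: [-1.9, -1.5, -0.9]
opening: 0.13
grasp_force: 59.5
```

Request:
{"api": "move_arm", "payload": {"plan": [0.008,0.006,0,0,0,0,0.016,0.012,0,0,0,0]}}

```text
time_s: 18.6
eef_pos: [0.5891, 0.1002, 0.0517]
eef_rot: [-0.0, 0.951, 0.31, -0.0]
wrist_force: [-1.4, -1.9, -1.9]
opening: 0.133
grasp_force: 59.5
```

Request:
{"api": "move_arm", "payload": {"plan": [0.008,0.006,0,0,0,0,0.016,0.012,0,0,0,0]}}

```text
time_s: 18.85
eef_pos: [0.5899, 0.1008, 0.0518]
eef_rot: [0.0, 0.951, 0.31, 0.0]
wrist_force: [-2.6, -1.1, -2.1]
opening: 0.13
grasp_force: 59.5
```

Request:
{"api": "move_arm", "payload": {"plan": [0.008,0.006,0,0,0,0,0.016,0.012,0,0,0,0]}}

```text
time_s: 19.1
eef_pos: [0.5907, 0.1014, 0.0518]
eef_rot: [0.0, 0.951, 0.31, -0.0]
wrist_force: [-4.1, -2.1, -1.7]
opening: 0.129
grasp_force: 59.5
```

Request:
{"api": "move_arm", "payload": {"plan": [0.008,0.006,0,0,0,0,0.016,0.012,0,0,0,0]}}

```text
time_s: 19.35
eef_pos: [0.5907, 0.1015, 0.0516]
eef_rot: [0.0, 0.951, 0.31, -0.001]
wrist_force: [-5.7, -5.7, 0.8]
opening: 0.133
grasp_force: 59.7
```

Request:
{"api": "move_arm", "payload": {"plan": [0.008,0.006,0,0,0,0,0.016,0.012,0,0,0,0]}}

```text
time_s: 19.6
eef_pos: [0.5908, 0.1016, 0.0514]
eef_rot: [0.0, 0.951, 0.31, -0.002]
wrist_force: [-9.3, -8.4, 2.6]
opening: 0.133
grasp_force: 60.0
```

Request:
{"api": "move_arm", "payload": {"plan": [-0.01,-0.007,-0.02,0,0,0,-0.012,-0.009,-0.035,0,0,0,-0.012,-0.009,-0.035,0,0,0]}}

```text
time_s: 19.98
eef_pos: [0.5907, 0.1016, 0.0498]
eef_rot: [0.0, 0.951, 0.31, -0.001]
wrist_force: [-5.6, -5.0, -0.2]
opening: 0.13
grasp_force: 60.0
```

Request:
{"api": "move_arm", "payload": {"plan": [0,0,-0.01,0,0,0,0,0,-0.01,0,0,0]}}

```text
time_s: 20.23
eef_pos: [0.5907, 0.1015, 0.0496]
eef_rot: [0.0, 0.951, 0.31, -0.001]
wrist_force: [-7.2, -5.4, 2.7]
opening: 0.131
grasp_force: 60.2
```

Request:
{"api": "move_arm", "payload": {"plan": [0,0,0,0,0,0,0,0,0,0,0,0,0,0,0,0,0,0,0,0,0,0,0,0], "grip": 45}}

```text
time_s: 20.72
eef_pos: [0.592, 0.1023, 0.0497]
eef_rot: [0.0, 0.951, 0.31, 0.0]
wrist_force: [-0.5, 0.1, 0.1]
opening: 0.529
grasp_force: 0.0
```

Request:
{"api": "move_arm", "payload": {"plan": [0,0,0.5,0,0,0,0,0,1.5,0,0,0,0,0,2.5,0,0,0,-0.5,0,3,0,0,0,-0.5,0,3,0,0,0,-0.5,0,3,0,0,0]}}

```text
time_s: 21.48
eef_pos: [0.5666, 0.1022, 0.1986]
eef_rot: [-0.0, 0.951, 0.31, -0.0]
wrist_force: [1.0, -0.7, 0.8]
opening: 0.525
grasp_force: 0.0
```

```bash
python3 - <<'E'
from h import *
import pickle
o=ctrl.get_obs();print(o["eef_pos"],o["time_s"],o["wrist_force"],o["opening"])
a=snap("wrist","w9");pickle.dump(a,open("w9.pkl","wb"))
for p in([.4563,.0045,.042],[.6537,.1476,.042]):print(proj(a,p))
P=a["pixels"][:,:,::-1]
cv2.imwrite("pics/w9c.png",cv2.resize(P[20:395,120:520],(640,600)))
E
```

```text
[0.56657338 0.10217689 0.19860268] 21.475 [ 0.99748561 -0.6675017   0.77463596] 0.5251979263520601
[330.24846393 355.90349298]
[335.13183841  95.30577031]
```

View pics/w9c.png

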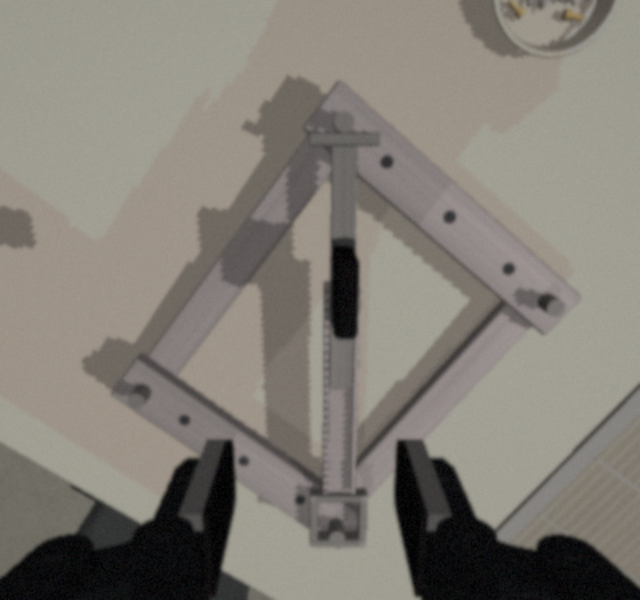

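The rule lies on the near-right to far-left diagonal. The foot at (343,138) touches the far-left pin at (343,122), and the near-right pin at about (335,530) sits against the eye's outer wall. I'm handing in.

```bash
python3 -c "
from bench import ctrl
print(ctrl.hand_in())"
```

```text
the job is handed in; nothing more can be done
None
```

I measured both diagonals snug with the rule, near-left to far-right first. Near-right to far-left came out about 4 mm longer, so I left the rule lying snug on that one and handed in at about 21 s; the dish, loupe and tape roll were not touched.

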